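Load the knob tray and slide it into the detent at the lamp

ROBOT

A 6-joint arm with a two-finger parallel gripper is mounted at the origin on the work surface. World frame = base frame: x ahead of the robot, y to its left, z up, the work surface at z = 0. Lengths are in m, angles in degrees, forces in N, time in s.
With the tool pointing down it reaches from about 0.35 to 0.85 m from the base axis. Payload 8.1 kg.
Tool frame: the origin (TCP) lies midway between the tips of the shut fingers; the grasp point (between the pads) lies ctrl.grasp_offset behind it (ctrl.grasp_offset is the distance from the TCP to the grasp point, in m); z points along the fingers, y is the line along which they close (so a half turn about z gives the same grasp; the last joint's range is limited). The gripper opens to 85 mm and grips with 20 to 120 N. Pads are 22 mm wide; open, the fingers measure 114 mm over their backs; the gripper's body (76 mm by 85 mm) begins 54 mm behind the grasp point. The pads swing forward as they close: fully open they stand 13 mm farther back than shut.
Start: joints at [60.138, 7.471, 85.268, -0, 87.261, -4.893], TCP at [0.253, 0.544, 0.231] pointing down, gripper open.
Joint ranges: [-169.43, 169.43], [-51.17, 129.36], [1.28, 143.12], [-76.62, 256.62], [0, 156.53], [-152.29, 152.29]. Speed limits (degrees/s): [136.94, 136.94, 159.86, 180, 180, 180].

INTERFACE

Orientations are given as [roll, pitch, yaw] about the fixed x, y, z axes, in that order (R = Rz(yaw) Ry(pitch) Rx(roll)).
In Python, from rig import ctrl, optics, job_done gives the robot as it stands.
- The arm moves only by the tool arm_command, never from a script. Its argument "increments" is a list that holds one entry, the list of rows, each a list of 7 numbers: the turn, a rotation vector about the tool's x, y, z in degrees, then the shift along the tool's x, y, z in mm, then the opening, from 0 (shut) to 1 (fully open). A call has 1 to 20 rows; each row is the pose to reach, as a shift and turn from the pose commanded when the call began, along the tool's axes at that moment; what a row does not reach only later rows make up. A row lasts 1/8 s, in which the tool goes at most 62.5 mm and 10.7 degrees, less where a joint would pass 70% of its speed; a pose out of reach is approached as far as the arm can. A call with a gripper value outside its range is refused whole. The fingers move at their own pace and stop on an object; "grip_force" is the grip in N (left out, the last holds). Time passes only in rows, so rows that repeat a pose let the fingers close. It gives the time, the measured TCP pose, the force, the opening and the grip force at its end, in the units of the state.
- ctrl.sense(): the state, without advancing time (a new reading comes with each control period).
- optics.grab_frame(name): name is "scene" or "top" or "wrist"; returns a dict with "img" (400x640x3 uint8, blue, green, red), "range_z" (400x640 float32, m along the optical axis (not along the pixel's ray), 0 where there is no reading), "fx", "fy", "cx", "cy" (pixels), "distortion" ([k1, k2, p1, p2, k3] as OpenCV has them; the pictures are not rectified), "R" (3x3) and "t" (3): a world point X has camera coordinates R X + t; the wrist camera has in their place "mount" (4x4, takes a point from camera to tool coordinates, whose origin is the TCP and whose axes are the flange's). Camera axes: x right, y down, z forward; pixel columns grow to the right and rows downward; lengths in m; the calibration is good to about 2 mm. A picture is of the moment at which its call begins: read the wrist's pose just before it.
- job_done(): hands the job in; it is judged then, once.
The state is a dict: "time": time; "joint_positions": joint angles; "qd": joint speeds; "joint_efforts": joint torques, N m; "tool_pos": TCP position; "orientation": TCP orientation; "contact_force": force on the tool from outside, world axes, zero at the start; "moment": the same for the moment, N m; "grip_width": finger opening in m; "gripper_force": force on a finger pad.
Only numpy, scipy, OpenCV 4.12 (cv2) and the standard library are available. Lean on these libraries where they do the work, as an engineer would, in place of code of your own. Each camera call takes 0.05 s, during which the arm holds its last target. There are 200 camera calls.

TASK

Tip the pivoted porcelain pot by its bar handle so that all five wooden end knobs drop into the tray of the carriage below, and swing the pot back upright onto its seat. Then take the carriage by its upright tab and slide it along the rail, away from the pot, until the spring ball clicks into the notch between its two ridges; finish there, still gripping the tab and holding the carriage in the notch. Do not disturb the jars, cup, bowl and brush around.

Things in the scene. Friction and masses are not known exactly. Their poses are not given: they have to be found in the camera images.
- pot (a joint): hinge of the white porcelain pot (92 mm wide at the rim, 80 mm high, open top, about 0.3 kg), rad: 0 = upright on its seat, grows as it tips towards the tray, end stop at 2.5. The knobs fall out between about 1.5 and 2.4. Light friction (0.05 N m); let go before half-way over it falls back upright by itself
- pot_hinge (a point): centre of the pot's hinge line on the fixed stand, 140 mm above the table. Its axes are those of the whole fixture: z up, y level along the rail and along the hinge, pointing the way the carriage must be slid; x level across the rail, pointing from the tray to the pot. The fixture does not move
- pot_bar (a point): middle of the pot's bar handle: round steel bar, 10 mm thick, 90 mm long, parallel to the hinge. Pot upright: 128 mm along x and 25 mm above pot_hinge (165 mm above the table), about 35 mm clear of the pot's wall; can be pinched from above. On tipping it rises and passes over the hinge in an arc of radius 130 mm and may turn between the fingers. Its axes turn with the pot
- carriage: the aluminium carriage on the rail: plate 90 x 210 x 14 mm with the tray, and the upright tab at its leading end. Origin: underside of the plate, below the tray's centre, 34 mm above the table; axes as the fixture's. It slides only along y (290 mm from the end stop) with about 2.5 N of friction; it starts with the tray under the pot's lip, within 30 mm of the end stop
- tray_in (a point): centre of the tray's inner floor (52 mm above the table, inside 82 mm along x by 102 mm along y; walls 4 mm thick and 51 mm high above this floor, the one away from the pot 81 mm); axes as the fixture's
- tab_grip (a point): grip point on the carriage's steel tab, 100 mm above the table. The tab is an upright plate, 12 mm thick along y, 30 mm wide along x, its top 120 mm above the table; 125 mm along y from the tray's centre. Pinch it from above, fingers closing along y
- notch (a point): the notch: mid-point between two upright half-round ridges (4 mm high, 14 mm apart) on the plate's edge away from the pot, 41 mm above the table, 25 mm short of the tab along y. About 14 mm before the notch the ball meets the first ridge and resists by about 7 N more than the friction; 7 mm before, it gives way and pulls the carriage in; beyond, the second ridge resists likewise
- ball (a point): where the notch must come: the point on the carriage's edge facing the spring ball (12 mm diameter) of the fixed detent block, a dark block 36 x 44 x 52 mm with a brass barrel beside the rail, on the side away from the pot, clamped at another place along the rail each time. Axes as the fixture's
- knob0_center (a point): centre of a turned wooden end knob: a cylinder 20 mm in diameter and 22 mm long, 11 g, at first standing in the pot
- knob1_center (a point): centre of a turned wooden end knob: a cylinder 20 mm in diameter and 22 mm long, 11 g, at first standing in the pot
- knob2_center (a point): centre of a turned wooden end knob: a cylinder 20 mm in diameter and 22 mm long, 11 g, at first standing in the pot
- knob3_center (a point): centre of a turned wooden end knob: a cylinder 20 mm in diameter and 22 mm long, 11 g, at first standing in the pot
- knob4_center (a point): centre of a turned wooden end knob: a cylinder 20 mm in diameter and 22 mm long, 11 g, at first standing in the pot
- brush_jar_a: bystander: white porcelain jar, 84 mm wide, 105 mm high, full of brushes up to about 220 mm high; origin at the centre of its underside
- brush_jar_b: bystander: white porcelain jar, 92 mm wide, 95 mm high, full of brushes up to about 210 mm high; origin at the centre of its underside
- tea_cup: bystander: small white cup, 68 mm wide, 55 mm high; origin at the centre of its underside
- bowl: bystander: small porcelain bowl, 100 mm wide, 40 mm high; origin at the centre of its underside
- glue_jar: bystander: closed jar, 52 mm wide, 75 mm high; origin at the centre of its underside
- flat_brush: bystander: brush 170 mm long lying on the table; origin at the middle of its length

How it is judged (in metres and radians):
On the way, in this order (a step that is already met when the one before it is completed fails the run):
1. all five knobs lie in the tray (x of knob0_center in the frame of tray_in between -0.042 and 0.042 m and y of knob0_center in the frame of tray_in between -0.052 and 0.052 m and z of knob0_center in the frame of tray_in between 0 and 0.045 m and x of knob1_center in the frame of tray_in between -0.042 and 0.042 m and y of knob1_center in the frame of tray_in between -0.052 and 0.052 m and z of knob1_center in the frame of tray_in between 0 and 0.045 m and x of knob2_center in the frame of tray_in between -0.042 and 0.042 m and y of knob2_center in the frame of tray_in between -0.052 and 0.052 m and z of knob2_center in the frame of tray_in between 0 and 0.045 m and x of knob3_center in the frame of tray_in between -0.042 and 0.042 m and y of knob3_center in the frame of tray_in between -0.052 and 0.052 m and z of knob3_center in the frame of tray_in between 0 and 0.045 m and x of knob4_center in the frame of tray_in between -0.042 and 0.042 m and y of knob4_center in the frame of tray_in between -0.052 and 0.052 m and z of knob4_center in the frame of tray_in between 0 and 0.045 m), for 0.2 s.
2. the pot is back upright (all of step 1 and value of joint pot below 0.12 rad), for 0.2 s.
3. the notch sits at the ball, the tab held in the fingers (y of notch in the frame of ball between -0.003 and 0.003 m and contact force between the fingers and carriage above 2 N and distance between the grasp point and tab_grip below 0.04 m), for 0.2 s.
At the end, for the whole second after the job is handed in: all five knobs in the tray, the pot upright (within 0.12 rad), the notch within 3 mm of the ball along the rail, the carriage at rest, and the fingers still gripping it at the tab with more than 2 N (all of step 2 and all of step 3 and linear speed of carriage below 0.01 m/s); the arm keeps its last pose, push and grip.
It fails at once if a bystander is shoved (over 40 mm) or knocked over (distance of any of brush_jar_a, brush_jar_b, tea_cup, bowl, glue_jar, flat_brush from where it was at the start of the episode above 0.04 m or angle between any of brush_jar_a, brush_jar_b, tea_cup, bowl, glue_jar's own z axis and vertical above 0.6 rad).
It also fails if it takes over 72 s, if anything falls off the work surface, if the arm or the gripper's body presses on something with over 40 N, if the wrist force passes 120 N, or if a joint passes its speed limit or range.

## Working session

There is one attempt and no reset: what is moved stays moved. The work goes in short steps, Python scripts to look and compute and a tool call to move; the robot and the scene stay as the last step left them, time stands still between calls to the robot, and variables do not carry over. Pictures are saved under pics/ and viewed, at most 10 in all, crops included, and the job is handed in when it is done.

Besides the shell and the picture viewer there is one more tool, called after "Call:" as name(argument=value, ...), one argument or row to a line, values as JSON. arm_command: Moves the arm, as the interface text tells. Its arguments: {"type":"object","properties":{"increments":{"type":"array"},"grip_force":{"type":"number"}},"required":["increments"]}

```bash
ls; mkdir -p pics; cat > h.py <<'E'
import numpy as np, cv2
from rig import ctrl, optics, job_done
def save(n,f): cv2.imwrite(f'pics/{n}.png',f['img'])
def K(f): return np.array([[f['fx'],0,f['cx']],[0,f['fy'],f['cy']],[0,0,1]]),np.array(f['distortion'],float)
def cloud(f,R=None,t=None):
    k,d=K(f); R=np.array(f['R']) if R is None else R; t=np.array(f['t']) if t is None else t
    v,u=np.mgrid[0:400,0:640]; p=np.stack([u,v],-1).reshape(-1,1,2).astype(float)
    n=cv2.undistortPoints(p,k,d).reshape(400,640,2); z=f['range_z'].astype(float)
    c=np.dstack([n*z[...,None],z]); return (c-t.reshape(3))@R
def rayz(f,uv,h):
    k,d=K(f);R=np.array(f['R']);t=np.array(f['t']).reshape(3)
    n=cv2.undistortPoints(np.array(uv,float).reshape(-1,1,2),k,d).reshape(-1,2)
    D=np.c_[n,np.ones(len(n))]@R; C=-R.T@t
    return C+D*((h-C[2])/D[:,2])[:,None]
def proj(f,X):
    k,d=K(f); return cv2.projectPoints(np.array(X,float).reshape(-1,3),cv2.Rodrigues(np.array(f['R']))[0],np.array(f['t']),k,d)[0].reshape(-1,2)
E
python3 - <<'E'
from h import *
a=optics.grab_frame('top');save('top0',a);b=optics.grab_frame('scene');save('scene0',b)
import pickle;pickle.dump((a,b),open('f0.pkl','wb'))
print(ctrl.grasp_offset,ctrl.sense())
E
```

```text
pics
0.0187 {'time': 0.1, 'joint_positions': array([ 6.01356279e+01,  7.51281265e+00,  8.53229613e+01,  3.98911412e-04,
        8.72613501e+01, -4.89274451e+00]), 'qd': array([-0.00332184, -0.17189171, -0.18082307, -0.101161  , -0.12865335,
       -0.06234348]), 'joint_efforts': array([-2.93155945e-04, -5.70955575e+01, -5.01937795e+01, -3.22888918e-04,
        8.41390633e-03,  1.78369839e-05]), 'tool_pos': array([0.2530292 , 0.54349209, 0.2303289 ]), 'orientation': array([-1.79903264e+02, -8.68075742e-03,  1.55028346e+02]), 'contact_force': array([-0.40636761, -0.24900913, -0.05010166]), 'moment': array([-0.00435279, -0.00386799, -0.00188708]), 'gripper_force': 0.0, 'grip_width': 0.08527899093412734}
```

View pics/top0.png

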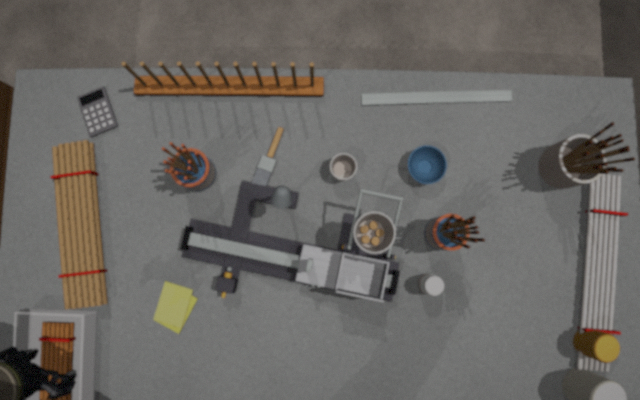

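View pics/scene0.png

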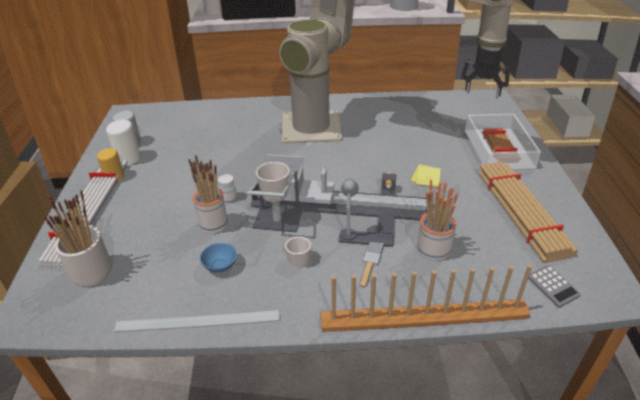

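The top view shows the pot at (374,234), its bar at about (381,195), the tray at (362,275), the tab near (299,262) and the detent block at (225,280). A fixed post with a ball top stands at (282,195). The scene view agrees. Next I'll get the coordinates.

```bash
python3 - <<'E'
from h import *
import pickle;a,b=pickle.load(open('f0.pkl','rb'))
P=cloud(a)
# rail channel direction: light strip between plate and end
g=a['img'][170:320,160:460]; cv2.imwrite('pics/crop0.png',cv2.resize(g,None,fx=2.6,fy=2.6,interpolation=cv2.INTER_CUBIC))
Z=P[...,2]
hm=np.clip(Z/0.25*255,0,255).astype(np.uint8)[170:320,160:460]
cv2.imwrite('pics/hm0.png',cv2.resize(cv2.applyColorMap(hm,cv2.COLORMAP_JET),None,fx=2.6,fy=2.6,interpolation=cv2.INTER_NEAREST))
for n,(u,v) in dict(bar=(381,195),pot=(374,234),strip=(240,250),post=(282,195),plate=(315,265),tab=(300,262),block=(225,282),brl=(228,271),tray=(362,275),stand=(250,205)).items():
    print(n,P[v-1:v+2,u-1:u+2].reshape(-1,3).mean(0).round(3),P[v,u].round(3))
print(-np.array(a['R']).T@np.array(a['t']),-np.array(b['R']).T@np.array(b['t']))
E
```

```text
bar [ 0.617 -0.13   0.168] [ 0.617 -0.129  0.17 ]
pot [ 0.533 -0.122  0.104] [ 0.533 -0.123  0.101]
strip [0.491 0.199 0.032] [0.491 0.199 0.03 ]
post [0.611 0.086 0.194] [0.61  0.086 0.196]
plate [0.458 0.013 0.048] [0.458 0.013 0.048]
tab [0.464 0.05  0.045] [0.465 0.05  0.049]
block [0.413 0.231 0.05 ] [0.413 0.23  0.052]
brl [0.439 0.227 0.033] [0.438 0.231 0.012]
tray [ 0.436 -0.1    0.052] [ 0.436 -0.1    0.053]
stand [0.605 0.18  0.013] [0.604 0.18  0.015]
[0.49624566 0.0114064  1.19421363] [ 1.67948224 -0.01032918  0.97060173]
```

View pics/crop0.png

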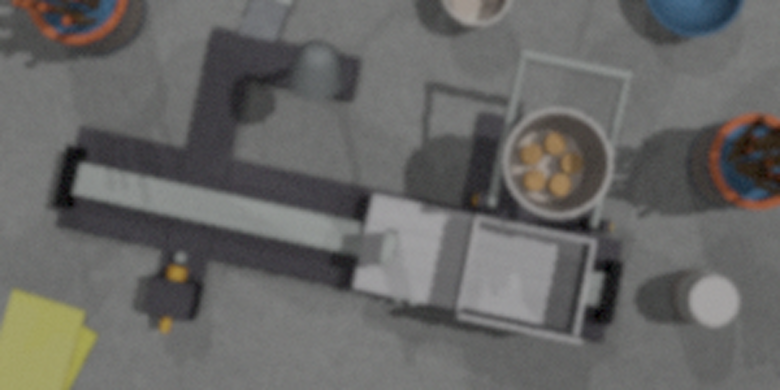

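View pics/hm0.png

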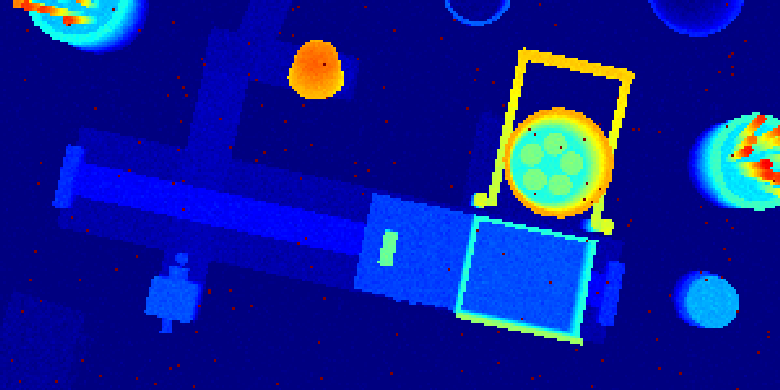

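The crop shows the bar between crop pixels (525,53) and (630,75), and the tab at crop pixel (388,248). The barrel and ball are at crop pixel (180,258). The height map confirms all of these, and the post is about 0.2 m high.

```bash
python3 - <<'E'
from h import *
import pickle;a,b=pickle.load(open('f0.pkl','rb'))
P=cloud(a);vv,uu=np.mgrid[0:400,0:640];X,Y,Z=P[...,0],P[...,1],P[...,2]
cu,cv=(uu-160)*2.6,(vv-170)*2.6
def box(c,lo,hi): return P[(cu>c[0])&(cu<c[2])&(cv>c[1])&(cv<c[3])&(Z>lo)&(Z<hi)]
def fit(n,p):
    r=cv2.minAreaRect((p[:,:2]*1000).astype(np.float32)); print(n,len(p),p.mean(0).round(4),np.round(r[0],1),np.round(r[1],1),round(r[2],1),'z',np.median(p[:,2]).round(4)); return r
fit('tab',box((370,220,405,275),.10,.14))
fit('trayfloor',box((450,200,610,350),.046,.058))
fit('traywalls',box((450,190,612,350),.085,.145))
fit('plate',box((340,180,470,310),.043,.054))
fit('rail',box((85,160,350,250),.026,.042))
bar=box((515,40,640,85),.145,.19); fit('bar',bar)
# line fits
def ln(n,p):
    vx,vy,x0,y0=cv2.fitLine(p[:,:2].astype(np.float32),cv2.DIST_HUBER,0,.001,.001).ravel(); print(n,np.degrees(np.arctan2(vy,vx)).round(2),x0,y0)
ln('rail',box((85,160,350,250),.026,.042)); ln('bar',box((530,40,630,85),.155,.19)); ln('farwall',box((450,300,600,350),.11,.145))
fit('block',box((140,265,200,325),.035,.065)); fit('barrel+ball',box((165,250,195,275),.02,.07))
q=box((165,245,195,275),.02,.07);print(q[np.argsort(q[:,0])][::4].round(3))
E
```

```text
tab 70 [0.4602 0.0277 0.1189] [460.1  27.8] [11.6 29. ] 79.6 z 0.1189
trayfloor 1542 [ 0.4372 -0.0929  0.0509] [ 438.5 -104.4] [149.4 101.9] 87.3 z 0.0509
traywalls 610 [ 0.4494 -0.1029  0.1138] [452.1 -99.9] [120.4 130.8] 82.3 z 0.1049
plate 1382 [0.454  0.0033 0.0473] [453.  -1.] [109.8  93. ] 79.2 z 0.0473
rail 1339 [0.4917 0.1911 0.0311] [491.6 191.6] [262.9  32.5] 79.0 z 0.031
bar 236 [ 0.6176 -0.1254  0.1673] [ 617.5 -129.9] [30.9 97.3] 0.5 z 0.1678
rail 78.9 0.49166727 0.19109093
bar 78.11 0.61561275 -0.14109968
farwall 78.81 0.39255735 -0.09542021
block 341 [0.4093 0.2284 0.0497] [409.6 229.1] [44.5 55.1] 78.6 z 0.0504
barrel+ball 47 [0.4382 0.2236 0.0453] [439.5 224.1] [19.5 16.3] 1.2 z 0.0455
[[0.43  0.232 0.044]
 [0.43  0.217 0.044]
 [0.432 0.218 0.043]
 [0.432 0.224 0.049]
 [0.435 0.229 0.049]
 [0.435 0.226 0.051]
 [0.437 0.23  0.045]
 [0.439 0.221 0.042]
 [0.442 0.222 0.046]
 [0.444 0.22  0.046]
 [0.447 0.218 0.042]
 [0.449 0.221 0.04 ]]
```

```bash
cat >> h.py <<'E'
from scipy.spatial.transform import Rotation as Ro
A=np.radians(-11.1); FX=np.array([np.cos(A),np.sin(A),0]); FY=np.array([-np.sin(A),np.cos(A),0]); FZ=np.array([0,0,1.])
def W(xf,yf,z): return xf*FX+yf*FY+z*FZ   # fixture-aligned coords -> world
HX,HY,HZ=.5033,-.0086,.140
def pose(): s=ctrl.sense(); return s['tool_pos'],Ro.from_euler('xyz',s['orientation'],degrees=True)
def rel(p,rpy,p0=None,R0=None):
    if p0 is None: p0,R0=pose()
    return (R0.inv()*Ro.from_euler('xyz',rpy,degrees=True)).as_rotvec(degrees=True).round(1), (R0.inv().apply(np.array(p)-p0)*1000).round(1)
E
python3 - <<'E'
from h import *
print(W(HX+.128,HY,.165)); print(rel(W(HX+.128,HY,.30),[180,0,78.9])); 
E
```

```text
[ 0.61783437 -0.12997823  0.165     ]
(array([-0.1,  0.1, 76.1]), array([-615. , -456.6,  -69. ]))
```

Call:
arm_command(
  increments=[
    [[0,0,0,0,0,-50,0.35],[0,0,5,-40,-30,-90,0.35],[0,0,10,-85,-60,-100,0.35],[0,0,15,-130,-95,-100,0.35],[0,0,20,-170,-126,-100,0.35],[0,0,25,-210,-156,-100,0.35],[0,0,30,-250,-186,-100,0.35],[0,0,36,-290,-215,-100,0.35],[0,0,42,-330,-245,-100,0.35],[0,0,48,-370,-275,-100,0.35],[0,0,54,-410,-304,-95,0.35],[0,0,60,-450,-334,-90,0.35],[0,0,65,-490,-364,-85,0.35],[0,0,70,-530,-394,-80,0.35],[0,0,74,-570,-423,-75,0.35],[0,0,76.1,-600,-445,-70,0.35],[0,0,76.1,-615,-456.5,-69,0.35],[0,0,76.1,-615,-456.5,-69,0.35]],
  ],
  grip_force=40,
)

```text
time: 2.35
tool_pos: [0.618, -0.13, 0.2996]
orientation: [-179.9, -0.0, 78.9]
contact_force: [-1.7, -0.3, 0.2]
grip_width: 0.0303
gripper_force: 0.0
```

```bash
python3 - <<'E'
from h import *
p,R=pose(); print(p,R.as_euler('xyz',degrees=True))
f=optics.grab_frame('wrist');save('w1',f)
M=np.array(f['mount']);T=np.eye(4);T[:3,:3]=R.as_matrix();T[:3,3]=p;C=T@M;Rc=C[:3,:3].T;t=-Rc@C[:3,3]
P=cloud(f,Rc,t);Z=P[...,2]
xf=P@FX;yf=P@FY
m=(abs(xf-.631)<.012)&(abs(yf+.0086)<.06)&(Z>.155)&(Z<.185)
q=P[m];print(m.sum(),np.median(q@FX),(q@FX).min(),(q@FX).max(),(q@FY).min(),(q@FY).max(),np.percentile(q[:,2],95))
print(cv2.fitLine(q[:,:2].astype(np.float32),2,0,.001,.001).ravel())
E
```

```text
[ 0.61797278 -0.12999182  0.29960655] [-1.79921468e+02 -1.60916306e-02  7.89094489e+01]
1091 0.6327799043149684 0.6190893319759272 0.6381878918124003 -0.05526202252941355 0.0434693160761477 0.17123160193350456
[ 0.18776518  0.982214    0.6195824  -0.1244701 ]
```

View pics/w1.png

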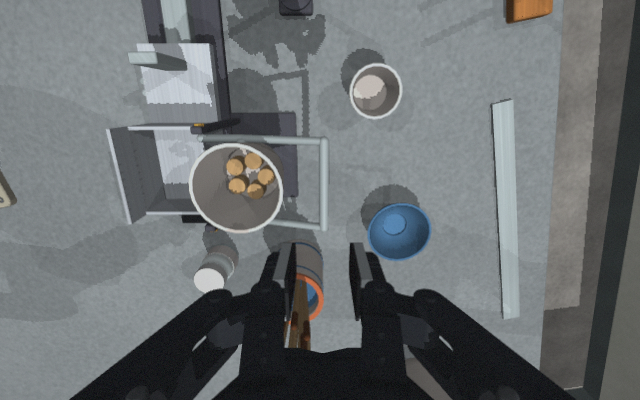

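The bar runs from pixel (323,138) to (323,230), and the open fingers are lined up with it. I'll go down and pinch it.

Call:
arm_command(
  increments=[
    [[0,0,0,0,1,40,0.35],[0,0,0,0,1,80,0.35],[0,0,0,0,1,115,0.35],[0,0,0,0,1,140,0.35],[0,0,0,0,1,152,0.35],[0,0,0,0,1,152,0.35],[0,0,0,0,1,152,0],[0,0,0,0,1,152,0],[0,0,0,0,1,152,0],[0,0,0,0,1,152,0]],
  ],
  grip_force=40,
)

```text
time: 3.65
tool_pos: [0.6192, -0.1295, 0.1503]
orientation: [180.0, -0.0, 78.9]
contact_force: [-6.0, 2.4, 4.2]
grip_width: 0.0086
gripper_force: 39.2
```

```bash
python3 - <<'E'
from h import *
s=ctrl.sense();p=s['tool_pos'];print(p@FX,p@FY,p[2],s['contact_force'],s['moment'])
print('th dy dz(tool)')
for th in range(0,139,6):
    a=np.arctan2(25,128)+np.radians(th);r=np.hypot(128,25)
    print(th,round(r*np.cos(a)-128,1),round(-(r*np.sin(a)-25),1))
E
```

```text
0.6325521508429467 -0.007817090155866235 0.15026527576921292 [-5.98032436  2.41861343  4.24408712] [0.38613307 0.83215216 0.05682483]
th dy dz(tool)
0 -0.0 -0.0
6 -3.3 -13.2
12 -8.0 -26.1
18 -14.0 -38.3
24 -21.2 -49.9
30 -29.6 -60.7
36 -39.1 -70.5
42 -49.6 -79.2
48 -60.9 -86.9
54 -73.0 -93.2
60 -85.7 -98.4
66 -98.8 -102.1
72 -112.2 -104.5
78 -125.8 -105.4
84 -139.5 -104.9
90 -153.0 -103.0
96 -166.2 -99.7
102 -179.1 -95.0
108 -191.3 -89.0
114 -202.9 -81.8
120 -213.7 -73.4
126 -223.5 -63.9
132 -232.2 -53.4
138 -239.9 -42.1
```

Call:
arm_command(
  increments=[
    [[0,0,0,0,-1,-6,0],[0,0,0,0,-3.3,-13.2,0],[0,0,0,0,-5.5,-20,0],[0,0,0,0,-8,-26,0],[0,0,0,0,-14,-38.3,0],[0,0,0,0,-21.2,-50,0],[0,0,0,0,-29.6,-60.7,0],[0,0,0,0,-39,-70.5,0],[0,0,0,0,-49.6,-79.2,0],[0,0,0,0,-61,-87,0],[0,0,0,0,-61,-87,0]],
  ],
  grip_force=40,
)

```text
time: 5.03
tool_pos: [0.5613, -0.1183, 0.2396]
orientation: [179.5, 0.0, 78.9]
contact_force: [7.1, 1.7, 9.6]
grip_width: 0.008
gripper_force: 41.1
```

```bash
python3 - <<'E'
from h import *
s=ctrl.sense();p=s['tool_pos'];print(p@FX-HX,p@FY,p[2]+.0187-HZ,s['contact_force'],s['moment'],s['orientation'],s['grip_width'])
f=optics.grab_frame('scene');P=cloud(f)
x=P@FX-HX;y=P@FY-HY;save('s2',f)
cv2.imwrite('pics/s2c.png',cv2.resize(f['img'][80:280,160:460],None,fx=2.6,fy=2.6,interpolation=cv2.INTER_CUBIC))
E
```

```text
0.07031527401160986 -0.008036275331873483 0.11832075697910271 [7.10135631 1.70331923 9.61540247] [ 0.29135845 -1.22366695  0.04086079] [1.79512901e+02 1.38002259e-02 7.89381810e+01] 0.008048438818110546
```

View pics/s2c.png

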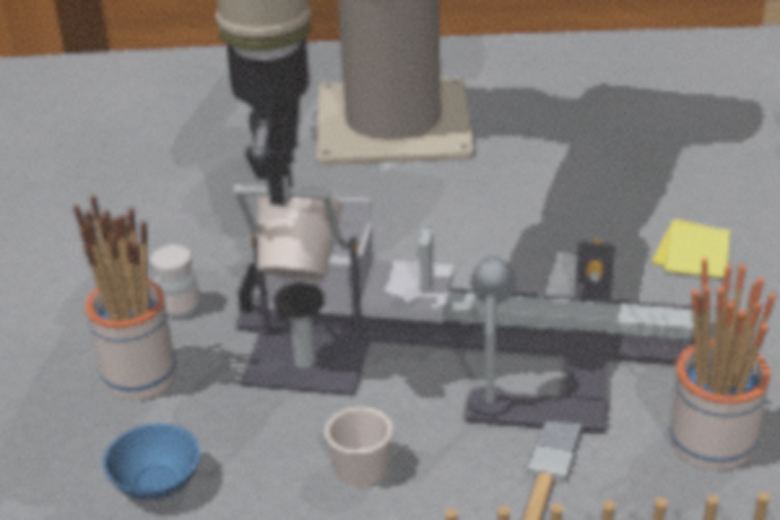

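The pot is tipping with the bar held in the fingers at crop pixel (285,192). I'll carry on to about 2.35 rad, more slowly past 1.5.

Call:
arm_command(
  increments=[
    [[0,0,0,0,-12,-6.2,0],[0,0,0,0,-24.7,-11.4,0],[0,0,0,0,-38,-15,0],[0,0,0,0,-51,-17.5,0],[0,0,0,0,-65,-18.4,0],[0,0,0,0,-78.5,-18,0],[0,0,0,0,-85,-17,0],[0,0,0,0,-92,-16,0],[0,0,0,0,-98.5,-14.5,0],[0,0,0,0,-105,-12.7,0],[0,0,0,0,-111.5,-10.5,0],[0,0,0,0,-118,-8,0],[0,0,0,0,-124,-5,0],[0,0,0,0,-130.3,-2,0],[0,0,0,0,-136,1.5,0],[0,0,0,0,-142,5,0],[0,0,0,0,-147,9,0],[0,0,0,0,-152.7,13.6,0],[0,0,0,0,-157.5,18,0],[0,0,0,0,-162.5,23,0]],
  ],
)

```text
time: 7.58
tool_pos: [0.3994, -0.0868, 0.2117]
orientation: [-180.0, 0.0, 78.9]
contact_force: [2.8, 0.4, 0.3]
grip_width: 0.0081
gripper_force: 45.9
```

Call:
arm_command(
  increments=[
    [[0,0,0,0,-4.5,5,0],[0,0,0,0,-8.7,10.5,0],[0,0,0,0,-12.5,16,0],[0,0,0,0,-15,20,0],[0,0,0,0,-15,20,0],[0,0,0,0,-15,20,0],[0,0,0,0,-15,20,0],[0,0,0,0,-15,20,0],[0,0,0,0,-15,20,0],[0,0,0,0,-15,20,0]],
  ],
)

```text
time: 8.82
tool_pos: [0.385, -0.084, 0.1924]
orientation: [180.0, 0.0, 78.9]
contact_force: [-1.8, -2.6, 2.6]
grip_width: 0.0081
gripper_force: 46.2
```

```bash
python3 - <<'E'
from h import *
s=ctrl.sense();p=s['tool_pos'];x,z=p@FX-HX,p[2]+.0187-HZ;print(x,z,np.hypot(x,z),np.degrees(np.arctan2(z,x))-11,p@FY,s['contact_force'],s['moment'],s['orientation'],s['grip_width'])
a=optics.grab_frame('top');f=optics.grab_frame('scene')
I=[cv2.resize(a['img'][220:320,320:420],(400,400),interpolation=2),cv2.resize(f['img'][130:230,220:320],(400,400),interpolation=2)]
cv2.imwrite('pics/c3.png',np.hstack(I))
E
```

```text
-0.10929947970802367 0.07112110912004335 0.13040164273087126 135.9479696554769 -0.00830534012604496 [-1.81944042 -2.63740811  2.63744146] [-0.26948865 -0.13623122 -0.00764981] [1.79992406e+02 1.12448236e-02 7.89297389e+01] 0.008112889027789805
```

View pics/c3.png

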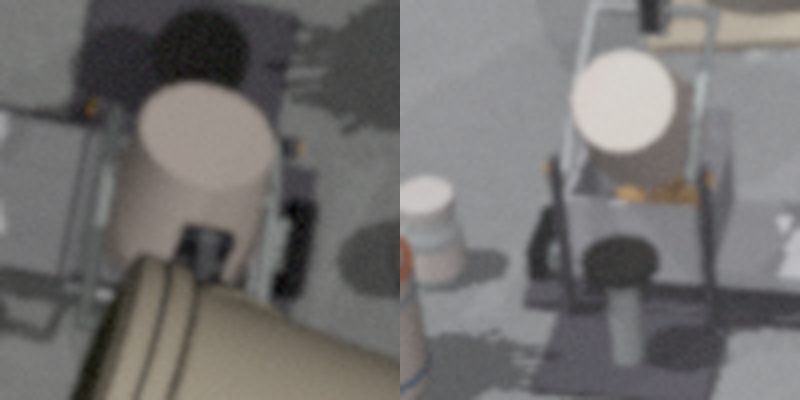

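The pot is at 2.37 rad and the knobs are visible in the tray at (660,192) in the right panel. I'll swing it back.

Call:
arm_command(
  increments=[
    [[0,0,0,0,6.3,-9.4,0],[0,0,0,0,15,-20,0],[0,0,0,0,24.8,-29.4,0],[0,0,0,0,35.6,-37.8,0],[0,0,0,0,47.2,-45,0],[0,0,0,0,59.4,-51,0],[0,0,0,0,72.3,-55.7,0],[0,0,0,0,85.5,-59,0],[0,0,0,0,99,-61,0],[0,0,0,0,112.7,-61.4,0],[0,0,0,0,126.3,-60.5,0],[0,0,0,0,139.7,-58,0],[0,0,0,0,152.8,-54.4,0],[0,0,0,0,165.5,-49.2,0],[0,0,0,0,177.6,-43,0],[0,0,0,0,189,-35.2,0],[0,0,0,0,199.4,-26.5,0],[0,0,0,0,209,-16.7,0],[0,0,0,0,217.3,-6,0],[0,0,0,0,224.5,5.7,0]],
  ],
)

```text
time: 11.42
tool_pos: [0.606, -0.1269, 0.1859]
orientation: [180.0, -0.0, 78.9]
contact_force: [-1.4, 2.3, 1.2]
grip_width: 0.0083
gripper_force: 45.5
```

Call:
arm_command(
  increments=[
    [[0,0,0,0,3.5,6,0],[0,0,0,0,6,12,0],[0,0,0,0,8.5,18.5,0],[0,0,0,0,10.7,25,0],[0,0,0,0,12.5,32,0],[0,0,0,0,14,38,0],[0,0,0,0,14,38,0],[0,0,0,0,14,38,0],[0,0,0,0,14,38,0.35],[0,0,0,0,14,38,0.35],[0,0,0,0,14,38,0.35],[0,0,0,0,14,20,0.35],[0,0,0,0,14,-10,0.35],[0,0,0,0,14,-50,0.35],[0,0,0,0,14,-90,0.35],[0,0,0,0,14,-110,0.35],[0,0,0,0,14,-110,0.35]],
  ],
)

```text
time: 13.55
tool_pos: [0.62, -0.13, 0.299]
orientation: [179.8, 0.0, 78.9]
contact_force: [-0.0, -0.1, -0.3]
grip_width: 0.0298
gripper_force: 0.0
```

```bash
python3 - <<'E'
from h import *
p,R=pose();print(p,R.as_euler('xyz',degrees=True))
f=optics.grab_frame('wrist')
a=optics.grab_frame('top')
I=[cv2.resize(a['img'][180:320,260:460],(500,350),interpolation=2),cv2.resize(f['img'][20:300,60:360],(300,350))]
cv2.imwrite('pics/c4.png',np.hstack(I))
T=W(.4463,.1158,.2); 
print(rel(T,[180,0,168.9]))
P=cloud(a);m=(P[...,2]>.10)&(P[...,2]<.14)&(np.abs(P@FX-.4463)<.03)&(np.abs(P@FY-.1158)<.03);print(m.sum(),np.median((P@FX)[m]),np.median((P@FY)[m]))
E
```

```text
[ 0.6199666  -0.12999327  0.29895688] [1.79771483e+02 2.37151906e-02 7.89292211e+01]
(array([ -0.1,  -0.1, -90. ]), array([ 123.9, -185.4,   95.4]))
70 0.44606243814961605 0.11570421828000657
```

View pics/c4.png

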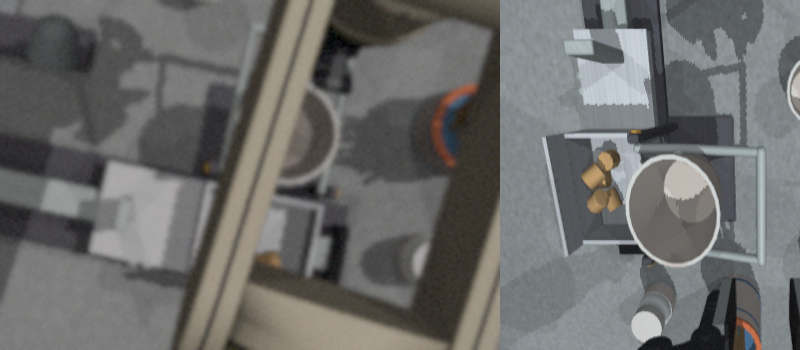

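The pot is upright and empty, and the knobs lie in the tray at (600,180) in the right panel. I'll move over the tab, then count the knobs.

Call:
arm_command(
  increments=[
    [[0,0,-9,8,-12,0,0.5],[0,0,-18,22,-33,0,0.5],[0,0,-27,35,-53,0,0.5],[0,0,-36,48,-73,0,0.5],[0,0,-45,62,-93,0,0.5],[0,0,-54,75,-113,0,0.5],[0,0,-63,88,-132,10,0.5],[0,0,-72,102,-152,20,0.5],[0,0,-81,115,-172,35,0.5],[0,0,-90,124,-185.4,45,0.5],[0,0,-90,124,-185.4,45,0.5],[0,0,-90,124,-185.4,45,0.5]],
  ],
)

```text
time: 15.15
tool_pos: [0.4609, 0.0273, 0.251]
orientation: [-180.0, -0.1, 168.7]
contact_force: [-0.0, -0.3, 0.5]
grip_width: 0.0425
gripper_force: 0.0
```

```bash
python3 - <<'E'
from h import *
p,R=pose();print(p@FX,p@FY,p[2],R.as_euler('xyz',degrees=True))
f=optics.grab_frame('wrist');a=optics.grab_frame('top');b=optics.grab_frame('scene')
cv2.imwrite('pics/c5.png',np.hstack([cv2.resize(f['img'],(480,300)),cv2.resize(a['img'][230:310,320:400],(300,300),interpolation=2)]))
print(rel(W(.4463,.1158,.0813),[180,0,168.9]))
M=np.array(f['mount']);T=np.eye(4);T[:3,:3]=R.as_matrix();T[:3,3]=p;C=T@M;Rc=C[:3,:3].T;t=-Rc@C[:3,3]
for n,P in (('w',cloud(f,Rc,t)),('t',cloud(a))):
    m=(P[...,2]>.105)&(P[...,2]<.13)&(np.abs(P@FX-.4463)<.03)&(np.abs(P@FY-.1158)<.03);print(n,m.sum(),[np.percentile((P@v)[m],[5,50,95]).round(4) for v in (FX,FY)])
    hs=cv2.cvtColor((f if n=='w' else a)['img'],cv2.COLOR_BGR2HSV); k=(hs[...,1]>90)&(hs[...,0]<25)&(P[...,2]<.14)&(np.abs(P@FX-.4463)<.06)&(np.abs(P@FY+.0092)<.08);print(k.sum(),[ (P@v)[k].round(3).min() if k.any() else 0 for v in (FX,FY,FZ)],[ (P@v)[k].round(3).max() if k.any() else 0 for v in (FX,FY,FZ)])
E
```

```text
0.44701277167265724 0.11552708859179366 0.25099918557407563 [-1.79978912e+02 -5.77168735e-02  1.68735560e+02]
(array([-0. ,  0. , -0.1]), array([  1.3,   0.4, 170.5]))
w 378 [array([0.4316, 0.4439, 0.4588]), array([0.1122, 0.1177, 0.1232])]
937 [np.float64(0.413), np.float64(-0.033), np.float64(0.06)] [np.float64(0.501), np.float64(0.053), np.float64(0.14)]Traceback (most recent call last):
  File "<stdin>", line 8, in <module>
    return _quantile_unchecked(
        a, q, axis, out, overwrite_input, method, keepdims, weights)
    return _ureduce(a,
                    func=_quantile_ureduce_func,
    ...<5 lines>...
                    overwrite_input=overwrite_input,
                    method=method)
    r = func(a, **kwargs)
    result = _quantile(arr,
                       quantiles=q,
    ...<2 lines>...
                       out=out,
                       weights=wgt)
    slices_having_nans = np.isnan(arr[-1, ...])
                                  ~~~^^^^^^^^^
IndexError: index -1 is out of bounds for axis 0 with size 0
```

View pics/c5.png

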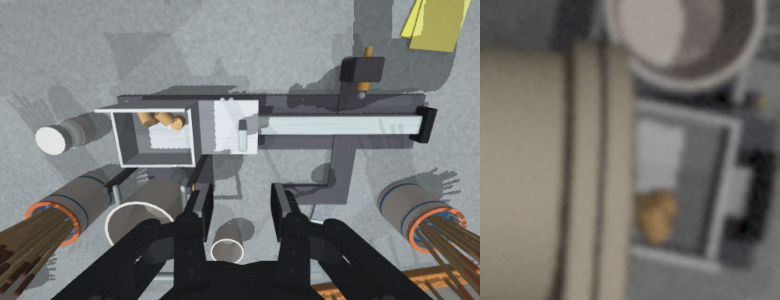

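The knobs form a cluster in the tray at (160,118), and the tab, rail and detent block at (362,75) are clear. I'll check the knob positions, look for strays and refine the ball position by number.

```bash
python3 - <<'E'
from h import *
p,R=pose()
f=optics.grab_frame('wrist')
M=np.array(f['mount']);T=np.eye(4);T[:3,:3]=R.as_matrix();T[:3,3]=p;C=T@M;Rc=C[:3,:3].T;t=-Rc@C[:3,3]
P=cloud(f,Rc,t);x,y,z=P@FX,P@FY,P[...,2]
hs=cv2.cvtColor(f['img'],cv2.COLOR_BGR2HSV)
k=((hs[...,1]>90)&(hs[...,0]<25)&(f['range_z']>0)).astype(np.uint8)
n,l,st,c=cv2.connectedComponentsWithStats(k)
for i in range(1,n):
    if st[i,4]>25:
        m=l==i; print(st[i],[np.percentile(v[m],[2,50,98]).round(3) for v in (x,y,z)])
for nm,m in (('plate lead edge',(z>.044)&(z<.053)&(abs(x-.4463)<.03)&(abs(y-.1)<.08)),('block',(z>.044)&(z<.06)&(abs(x-.358)<.05)&(abs(y-.3)<.05)),('ball',(z>.03)&(z<.06)&(x>.38)&(x<.42)&(abs(y-.3)<.03))):
    print(nm,m.sum(),[np.percentile(v[m],[2,50,98]).round(4) for v in (x,y,z)])
# shallower crop for counting via edges
cv2.imwrite('pics/c6.png',cv2.resize(f['img'][130:230,130:270],(784,560),interpolation=2))
E
```

```text
[485  62  12  13 125] [array([0.325, 0.331, 0.337]), array([0.302, 0.305, 0.311]), array([0.041, 0.046, 0.048])]
[474 109  19  11 183] [array([0.375, 0.381, 0.386]), array([0.298, 0.303, 0.313]), array([0.041, 0.05 , 0.052])]
[183 149  64  22 937] [array([0.414, 0.425, 0.44 ]), array([-0.029,  0.003,  0.026]), array([0.064, 0.088, 0.095])]
[256 244   4  10  37] [array([0.5  , 0.503, 0.509]), array([0.051, 0.053, 0.053]), array([0.14 , 0.144, 0.147])]
[   0  266  108  128 6455] [array([0.553, 0.58 , 0.617]), array([-0.217, -0.174, -0.15 ]), array([0.097, 0.152, 0.208])]
[ 535  275  105  125 7092] [array([0.572, 0.622, 0.837]), array([0.402, 0.431, 0.615]), array([0.007, 0.116, 0.197])]
[414 376  48  24 705] [array([0.439, 0.856, 0.883]), array([0.145, 0.326, 0.363]), array([0.005, 0.021, 0.338])]
plate lead edge 3545 [array([0.4174, 0.4435, 0.4748]), array([0.0244, 0.087 , 0.141 ]), array([0.0473, 0.0487, 0.0527])]
block 1749 [array([0.329 , 0.3577, 0.3955]), array([0.2849, 0.3049, 0.327 ]), array([0.0447, 0.0524, 0.0544])]
ball 192 [array([0.3806, 0.3863, 0.4004]), array([0.2983, 0.3043, 0.3124]), array([0.0402, 0.0473, 0.0515])]
```

View pics/c6.png

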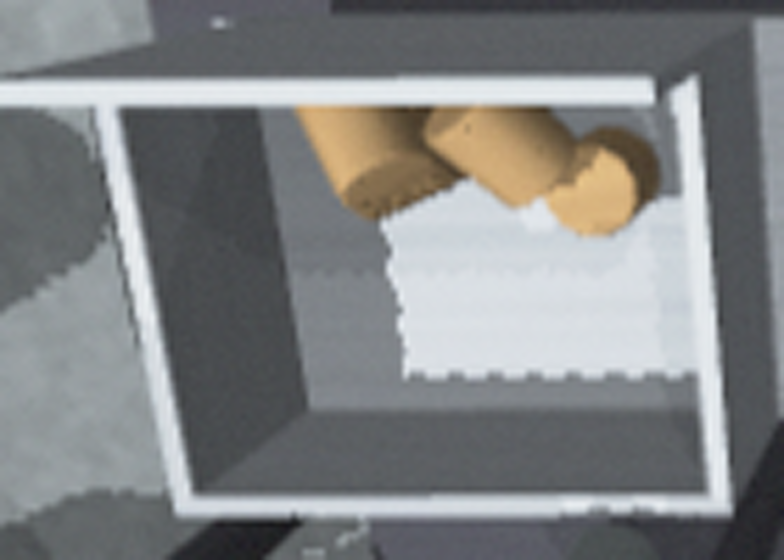

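Three knobs are plainly visible in the tray at (370,160), (500,140) and (605,180), with the rest hidden behind the high wall. The pot is empty and there are no strays. I'll grip the tab.

Call:
arm_command(
  increments=[
    [[0,0,0,1,1,45,0.5],[0,0,0,1,1,90,0.5],[0,0,0,1,1,130,0.5],[0,0,0,1,1,155,0.5],[0,0,0,1,1,168,0.5],[0,0,0,1,1,168,0.5],[0,0,0,1,1,168,0],[0,0,0,1,1,168,0],[0,0,0,1,1,168,0],[0,0,0,1,1,168,0],[0,0,0,1,1,168,0]],
  ],
  grip_force=60,
)

```text
time: 16.73
tool_pos: [0.4613, 0.0287, 0.0851]
orientation: [180.0, 0.2, 168.9]
contact_force: [-1.1, -1.1, 7.1]
grip_width: 0.0112
gripper_force: 58.9
```

```bash
python3 - <<'E'
from h import *
s=ctrl.sense();p=s['tool_pos'];print(p@FX,p@FY,p[2],s['contact_force'],s['moment'],s['orientation'],s['grip_width'],s['joint_positions'])
print(rel(W(p@FX,p@FY+.2,p[2]),[180,0,168.9]))
E
```

```text
0.4471537927266622 0.11693368239821242 0.08511135695649048 [-1.11185749 -1.13669125  7.09002306] [-0.12447078  0.19255611  0.030926  ] [1.79986435e+02 1.52274625e-01 1.68936859e+02] 0.011221390024386983 [-2.79833262e+00 -7.27417198e+00  1.15808894e+02 -8.93606905e-03
  7.13126349e+01 -8.17323574e+01]
(array([0. , 0.2, 0. ]), array([-1.e-01,  2.e+02,  0.e+00]))
```

Call:
arm_command(
  increments=[
    [[0,0,0,0,3,0,0],[0,0,0,0,8,0,0],[0,0,0,0,15,0,0],[0,0,0,0,24,0,0],[0,0,0,0,34,0,0],[0,0,0,0,45,0,0],[0,0,0,0,56,0,0],[0,0,0,0,67,0,0],[0,0,0,0,78,0,0],[0,0,0,0,89,0,0],[0,0,0,0,100,0,0],[0,0,0,0,111,0,0],[0,0,0,0,122,0,0],[0,0,0,0,133,0,0],[0,0,0,0,144,0,0],[0,0,0,0,154,0,0],[0,0,0,0,163,0,0],[0,0,0,0,170,0,0],[0,0,0,0,175,0,0],[0,0,0,0,175,0,0]],
  ],
)

```text
time: 19.23
tool_pos: [0.4948, 0.2013, 0.0852]
orientation: [179.9, 0.1, 169.0]
contact_force: [-0.2, 0.6, 5.4]
grip_width: 0.0112
gripper_force: 58.7
```

```bash
cat > st.py <<'E'
from h import *
s=ctrl.sense();p=s['tool_pos'];F=s['contact_force'];print('xf %.4f yf %.4f z %.4f'%(p@FX,p@FY,p[2]),'F',(F@FX).round(2),(F@FY).round(2),F[2].round(2),s['orientation'].round(2),s['grip_width'].round(4),s['gripper_force'])
E
python3 st.py
```

```text
Traceback (most recent call last):
  File "st.py", line 2, in <module>
    s=ctrl.sense();p=s['tool_pos'];F=s['contact_force'];print('xf %.4f yf %.4f z %.4f'%(p@FX,p@FY,p[2]),'F',(F@FX).round(2),(F@FY).round(2),F[2].round(2),s['orientation'].round(2),s['grip_width'].round(4),s['gripper_force'])
                                                                                                                                                                                    ^^^^^^^^^^^^^^^^^^^^^
AttributeError: 'float' object has no attribute 'round'
```

```bash
sed -i "s/s\['grip_width'\].round(4)/round(s['grip_width'],4)/" st.py; python3 st.py
```

```text
xf 0.4468 yf 0.2928 z 0.0852 F -0.33 0.59 5.4 [1.7991e+02 1.3000e-01 1.6895e+02] 0.0112 58.741191029548645
```

Call:
arm_command(
  increments=[
    [[0,0,0,0,4,0,0],[0,0,0,0,8,0,0],[0,0,0,0,12,0,0],[0,0,0,0,16,0,0],[0,0,0,0,18,0,0],[0,0,0,0,18,0,0]],
  ],
)

```text
time: 19.98
tool_pos: [0.4982, 0.2186, 0.0852]
orientation: [179.9, 0.1, 168.9]
contact_force: [-0.8, -1.5, 6.5]
grip_width: 0.0114
gripper_force: 58.9
```

```bash
python3 st.py
```

```text
xf 0.4468 yf 0.3104 z 0.0852 F -0.51 -1.62 6.52 [1.7994e+02 1.3000e-01 1.6894e+02] 0.0114 58.934898376464844
```

Call:
arm_command(
  increments=[
    [[0,0,0,0,2,0,0],[0,0,0,0,4,0,0],[0,0,0,0,6,0,0],[0,0,0,0,6,0,0]],
  ],
)

```text
time: 20.48
tool_pos: [0.4993, 0.2244, 0.0851]
orientation: [179.9, 0.1, 168.9]
contact_force: [-2.3, -0.9, 6.2]
grip_width: 0.0116
gripper_force: 59.0
```

```bash
python3 st.py
```

```text
xf 0.4468 yf 0.3163 z 0.0851 F -2.1 -1.33 6.23 [1.7995e+02 1.2000e-01 1.6894e+02] 0.0116 58.95608961582184
```

Call:
arm_command(
  increments=[
    [[0,0,0,0,1,0,0],[0,0,0,0,2,0,0],[0,0,0,0,2,0,0]],
  ],
)

```text
time: 20.85
tool_pos: [0.4996, 0.2257, 0.0852]
orientation: [-180.0, 0.1, 168.9]
contact_force: [-2.0, -4.2, 7.9]
grip_width: 0.0113
gripper_force: 59.2
```

```bash
python3 st.py
```

```text
xf 0.4468 yf 0.3177 z 0.0852 F -1.15 -4.46 7.91 [-1.8000e+02  1.1000e-01  1.6893e+02] 0.0113 59.16548788547516
```

Call:
arm_command(
  increments=[
    [[0,0,0,0,1,0,0],[0,0,0,0,2,0,0],[0,0,0,0,2,0,0]],
  ],
)

```text
time: 21.22
tool_pos: [0.4999, 0.2269, 0.0851]
orientation: [-179.9, 0.1, 168.9]
contact_force: [-2.9, -8.0, 9.4]
grip_width: 0.0111
gripper_force: 59.4
```

```bash
python3 st.py
```

```text
xf 0.4468 yf 0.3189 z 0.0851 F -1.34 -8.44 9.43 [-1.7992e+02  9.0000e-02  1.6891e+02] 0.0111 59.44572687149048
```

Call:
arm_command(
  increments=[
    [[0,0,0,0,1,0,0],[0,0,0,0,2,0,0],[0,0,0,0,2,0,0]],
  ],
)

```text
time: 21.6
tool_pos: [0.5004, 0.2293, 0.0851]
orientation: [-180.0, 0.1, 168.9]
contact_force: [-2.2, -5.5, 8.5]
grip_width: 0.0114
gripper_force: 59.3
```

```bash
python3 st.py
```

```text
xf 0.4469 yf 0.3214 z 0.0851 F -1.09 -5.87 8.54 [-1.7997e+02  1.1000e-01  1.6891e+02] 0.0114 59.27186071872711
```

Call:
arm_command(
  increments=[
    [[0,0,0,0,1,0,0],[0,0,0,0,2,0,0],[0,0,0,0,2,0,0]],
  ],
)

```text
time: 21.98
tool_pos: [0.5009, 0.2318, 0.0852]
orientation: [180.0, 0.1, 168.9]
contact_force: [-2.1, -0.9, 6.4]
grip_width: 0.0112
gripper_force: 59.1
```

```bash
python3 st.py
```

```text
xf 0.4469 yf 0.3239 z 0.0852 F -1.92 -1.33 6.38 [1.7997e+02 1.2000e-01 1.6892e+02] 0.0112 59.05292451381683
```

Call:
arm_command(
  increments=[
    [[0,0,0,0,1,0,0],[0,0,0,0,2,0,0],[0,0,0,0,2,0,0]],
  ],
)

```text
time: 22.35
tool_pos: [0.5014, 0.2344, 0.0852]
orientation: [179.9, 0.1, 168.9]
contact_force: [-0.1, 0.8, 5.0]
grip_width: 0.011
gripper_force: 58.9
```

```bash
python3 st.py
```

```text
xf 0.4469 yf 0.3266 z 0.0852 F -0.23 0.81 5.04 [1.7991e+02 1.4000e-01 1.6893e+02] 0.011 58.866047859191895
```

Call:
arm_command(
  increments=[
    [[0,0,0,0,1.2,0,0],[0,0,0,0,2.4,0,0],[0,0,0,0,3.5,0,0],[0,0,0,0,3.5,0,0],[0,0,0,0,3.5,0,0]],
  ],
)

```text
time: 22.98
tool_pos: [0.5022, 0.2386, 0.0852]
orientation: [179.8, 0.1, 168.9]
contact_force: [0.9, 4.8, 5.6]
grip_width: 0.0115
gripper_force: 59.0
```

```bash
python3 st.py
```

```text
xf 0.4468 yf 0.3308 z 0.0852 F -0.04 4.89 5.58 [1.7984e+02 1.5000e-01 1.6895e+02] 0.0115 59.005751609802246
```

Call:
arm_command(
  increments=[
    [[0,0,0,0,1,0,0],[0,0,0,0,1.5,0,0],[0,0,0,0,1.5,0,0]],
  ],
)

```text
time: 23.35
tool_pos: [0.5022, 0.2391, 0.0852]
orientation: [179.9, 0.1, 168.9]
contact_force: [-0.9, -0.0, 7.0]
grip_width: 0.0114
gripper_force: 59.4
```

```bash
python3 st.py
python3 - <<'E'
from h import *
p,R=pose()
f=optics.grab_frame('wrist')
M=np.array(f['mount']);T=np.eye(4);T[:3,:3]=R.as_matrix();T[:3,3]=p;C=T@M;Rc=C[:3,:3].T;t=-Rc@C[:3,3]
P=cloud(f,Rc,t);x,y,z=P@FX,P@FY,P[...,2]
hs=cv2.cvtColor(f['img'],cv2.COLOR_BGR2HSV)
k=(hs[...,1]>90)&(hs[...,0]<25)&(f['range_z']>0)
for nm,m in (('brass',k&(x>.31)&(x<.41)&(abs(y-.305)<.03)),('block',(z>.047)&(z<.057)&(x>.33)&(x<.37)&(abs(y-.305)<.03)),('tab',(z>.11)&(z<.128)&(abs(x-.4463)<.02)&(abs(y-.33)<.02)),('knobs',k&(abs(x-.446)<.05)&(abs(y-.205)<.06))):
    print(nm,m.sum(),[np.percentile(v[m],[3,50,97]).round(4) for v in (x,y,z)] if m.any() else '')
E
```

```text
xf 0.4468 yf 0.3314 z 0.0852 F -0.84 -0.21 6.96 [1.7994e+02 1.2000e-01 1.6894e+02] 0.0114 59.43091034889221
brass 1004 [array([0.3255, 0.3755, 0.3862]), array([0.2994, 0.308 , 0.3154]), array([0.017 , 0.0471, 0.0512])]
block 4453 [array([0.3398, 0.3538, 0.3691]), array([0.2872, 0.3076, 0.3281]), array([0.0506, 0.0528, 0.0541])]
tab 2951 [array([0.4313, 0.4398, 0.4581]), array([0.316 , 0.3321, 0.3467]), array([0.1111, 0.1206, 0.1264])]
knobs 1204 [array([0.4241, 0.4331, 0.4409]), array([0.1833, 0.2284, 0.2392]), array([0.0677, 0.0745, 0.09  ])]
```

Call:
arm_command(
  increments=[
    [[0,0,0,0,1,0,0],[0,0,0,0,1,0,0],[0,0,0,0,1,0,0]],
  ],
)

```text
time: 23.78
tool_pos: [0.5023, 0.2394, 0.0851]
orientation: [-180.0, 0.1, 168.9]
contact_force: [-1.9, -3.2, 9.7]
grip_width: 0.0109
gripper_force: 59.7
```

```bash
python3 st.py
```

```text
xf 0.4468 yf 0.3317 z 0.0851 F -1.22 -3.48 9.67 [-1.8000e+02  1.1000e-01  1.6893e+02] 0.0109 59.69785451889038
```

The force changes sign stiffly about 0.3314, so the carriage is seated in the notch. I'll back off to zero force, check the pot and tray, and hand in.

Call:
arm_command(
  increments=[
    [[0,0,0,0,-0.8,0,0],[0,0,0,0,-0.8,0,0],[0,0,0,0,-0.8,0,0],[0,0,0,0,-0.8,0,0]],
  ],
)

```text
time: 24.28
tool_pos: [0.5023, 0.2393, 0.0852]
orientation: [179.9, 0.1, 168.9]
contact_force: [-0.7, -0.8, 7.8]
grip_width: 0.0114
gripper_force: 59.5
```

```bash
python3 st.py
python3 - <<'E'
from h import *
a=optics.grab_frame('top');b=optics.grab_frame('scene')
P=cloud(a);x,y,z=P@FX,P@FY,P[...,2]
m=(abs(x-.632)<.015)&(abs(y+.007)<.045)&(z>.1);print('bar',m.sum(),np.median(x[m]),np.median(z[m]))
for n,f in (('top',a),('scene',b)):
    P=cloud(f);x,y,z=P@FX,P@FY,P[...,2]
    hs=cv2.cvtColor(f['img'],cv2.COLOR_BGR2HSV);k=((hs[...,1]>80)&(hs[...,0]>5)&(hs[...,0]<25)&(x>.3)&(x<.7)&(y>-.12)&(y<.36)).astype(np.uint8)
    c,l,st,_=cv2.connectedComponentsWithStats(k)
    for i in range(1,c):
        if st[i,4]>6: q=l==i;print(n,st[i],[np.percentile(v[q],[3,50,97]).round(3) for v in (x,y,z)])
E
```

```text
xf 0.4468 yf 0.3316 z 0.0852 F -0.54 -0.96 7.77 [1.7993e+02 1.2000e-01 1.6894e+02] 0.0114 59.48756217956543
bar 202 0.6313761329848073 0.1677583049195181
top [268 153   5   4  16] [array([0.692, 0.695, 0.7  ]), array([0.267, 0.272, 0.279]), array([0.005, 0.01 , 0.014])]
top [341 245   3   4  11] [array([0.499, 0.502, 0.506]), array([0.049, 0.05 , 0.052]), array([0.062, 0.142, 0.149])]
top [257 258  27  16 196] [array([0.407, 0.425, 0.437]), array([0.18 , 0.21 , 0.235]), array([0.064, 0.073, 0.093])]
top [283 270   6   7  39] [array([0.407, 0.415, 0.422]), array([0.159, 0.166, 0.172]), array([0.069, 0.072, 0.076])]
top [228 272   5   6  20] [array([0.377, 0.385, 0.418]), array([0.234, 0.295, 0.304]), array([0.014, 0.047, 0.437])]
scene [355 174  10  12  67] [array([0.418, 0.428, 0.441]), array([0.206, 0.218, 0.233]), array([0.068, 0.081, 0.092])]
scene [339 178   5   6  21] [array([0.416, 0.422, 0.428]), array([0.158, 0.163, 0.17 ]), array([0.065, 0.071, 0.075])]
scene [385 180   7   4  24] [array([0.373, 0.381, 0.451]), array([0.295, 0.304, 0.313]), array([0.04 , 0.048, 0.1  ])]
```

```bash
python3 -c "
from rig import job_done
print(job_done())"
```

```text
the job is handed in; nothing more can be done
None
```

The job is handed in at about 24 s: the pot is back upright and empty, and the carriage is held in the notch by its tab at about 59 N. I saw no knobs outside the tray and the size of the pile fits five, though I could not see all five separately.

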